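Drop a dish holder home on its turntable dogs and bring the hand rest over

TASK

The round dish holder on the engraver's turntable is riding high on the drive dogs hidden under it. Without taking it off, turn it by its finger knobs until it drops fully home over the dogs, and stop there: do not force the braked division ring underneath round with it. Then swing the hand rest across over the dish until it is against its stop, let go, and leave the powder box, hammer and dividers where they lie.

Things in the scene. Friction and masses are not known exactly. Their poses are not given: they have to be found in the camera images.
- base: green cast base of the engraver's turntable, fixed to the table, 184 mm across at the foot. Origin on the turning axis at table height, z up. A lug on it carries the hand rest's steel pillar (18 mm thick), at x = -85 mm, y = +100 mm in this frame. It may stand anywhere in the middle of the table, turned a little.
- axis_top (a point): centre of the turntable's flange, on the turning axis, 50 mm above the table: the face the holder lies on when home. Three steel dogs (12 mm high, 14 mm wide, 24 to 50 mm from the axis, 120 degrees apart) stand up from it. They are clamped at an angle that differs every time, is marked nowhere and cannot be seen under the holder. A 24 mm nose centres the holder.
- turntable (a joint): angle (rad, counter-clockwise from above) of the division ring with flange and dogs: steel, 156 mm wide, 26 to 34 mm above the table. Reads 0 at the start, the division it is set to, and should stay within 0.12. A brake holds it up to about 1.2 N m (some 19 N sideways at a knob); beyond that it slips round.
- holder: the loose dish holder (about 0.7 kg), origin on its axis at the underside of the disc; x points to knob_far, z up. Its underside has three slots 18 mm wide (2 mm of play each side of a dog), 120 degrees apart, one along +x. It slides on the dog tops with 2 to 7 N at a knob, sinks by its own weight when in line unless held up, and then a knob feels firm both ways.
- holder_centre (a point): middle of the holder's disc (150 mm wide, 22 mm thick, dark wood with a brass skirt), half-way up. It rides 12 mm too high at the start, this point 73 mm above the table; 61 mm when home. At the start the slots are 11 to 109 degrees off the dogs, so they meet within 110 degrees of turning either way. On top sits a fixed brass dish, 92 mm wide, with bent pins up to 17 mm above the disc.
- knob_near (a point): middle of the height of one of the holder's two upright brass finger knobs: 18 mm thick, 45 mm high from the disc's top, 64 mm from the axis, at the holder's -x. At the start this knob is on the side toward the robot or toward its right.
- knob_far (a point): the same for the other knob, at the holder's +x.
- rest_tip (a point): on the free end of the hand rest: a level bar, steel with a wooden top, 24 mm wide, 14 mm thick (underside 122 mm above the table). The point is 7 mm above the underside, 10 mm short of the bar's end, 175 mm from the pivot. With the holder home the bar passes 5 mm above the knobs; while the holder rides high the knobs are in the way.
- rest_pivot (a point): pivot of the hand rest, on the pillar's axis, at the height of rest_tip; the bar runs from here to rest_tip.
- rest (a joint): angle of the hand rest (rad), growing as it swings clockwise seen from above, from its parked place left of the turntable to over the dish. It starts between 0 and 0.5; its stop is at 2.18, where the bar points over the turning axis. The pivot is a little stiff (0.12 N m): the rest stays where it is left.
- powder_box: round brass powder box, 65 mm wide, 42 mm high, loose on the table, origin at its underside; a bystander.
- chasing_hammer: chasing hammer with a pale wooden handle, 206 mm long, lying on the table, origin at its underside; a bystander.
- dividers: steel dividers with a brass head, 129 mm long, lying flat, origin at the underside; a bystander.

How it is judged:
On the way, in this order (a step that is already met when the one before it is completed fails the run):
1. the dish holder has dropped fully home over the dogs (z of holder_centre in the frame of base between 0.0585 and 0.0635 m and horizontal distance between holder_centre and axis_top below 0.004 m and angle between holder_centre's own z axis and vertical below 0.04 rad), for 0.3 s.
2. the hand rest has been swung over the dish to its stop (value of joint rest above 2.08 rad), for 0.2 s.
At the end, for the whole second after the job is handed in: The dish holder lies flat and home on the turntable (site at 61 mm above the table within 2.5 mm, within 4 mm of the axis, level within 0.04 rad) and at rest; the hand rest stands over the dish within 0.1 rad of its stop; the division ring is within 0.12 rad of where it was set (all of step 1 and value of joint rest above 2.08 rad and velocity of joint rest below 0.05 rad/s and value of joint turntable between -0.12 and 0.12 rad and linear speed of holder below 0.02 m/s); the robot touches nothing.
It fails at once if the division ring is forced off its setting (turned more than 0.12 rad) (value of joint turntable above 0.12 rad or value of joint turntable below -0.12 rad).
It fails at once if the holder is taken off (lifted more than 14 mm above its riding height) (z of holder_centre in the frame of base above 0.087 m).
It fails at once if the powder box, hammer or dividers are moved by more than 20 mm (distance of any of powder_box, chasing_hammer, dividers from where it was at the start of the episode above 0.02 m).
It also fails if it takes over 64 s, if anything falls off the work surface, if the arm or the gripper's body presses on something with over 40 N, if the wrist force passes 120 N, or if a joint passes its speed limit or range.

ROBOT

A 6-joint arm with a two-finger parallel gripper is mounted at the origin on a cart in front of the work surface, level with it; the furniture and walls round the work are solid. World frame = base frame: x ahead of the robot, y to its left, z up, the work surface at z = 0. Lengths are in m, angles in rad, forces in N, time in s.
With the tool pointing down it reaches from about 0.325 to 0.875 m from the base axis. Payload 4.4 kg.
Tool frame: the origin (TCP) lies on the mounting face of the last link; the fingertips stand 173 mm ahead of it and the grasp point (between the pads) lies 155 mm ahead of it; z points along the fingers, y is the line along which they close (so a half turn about z gives the same grasp; the last joint's range is limited). The gripper opens to 85 mm and grips with 20 to 120 N. Pads are 22 mm wide; open, the fingers measure 114 mm over their backs; the gripper's body (76 mm by 85 mm) begins 54 mm behind the grasp point. The pads swing forward as they close: fully open they stand 13 mm farther back than shut.
Start: joints at [1.147, 0.207, 1.542, -0, 1.393, -0.15], TCP at [0.155, 0.554, 0.405] pointing down, gripper open.
Joint ranges: [-2.73, 2.73], [-0.86, 2.22], [0.23, 2.46], [-1.11, 4.25], [0.08, 2.63], [-2.82, 2.82]. Speed limits (rad/s): [2.79, 2.79, 3.14, 3.14, 3.14, 3.14].

INTERFACE

Orientations are given as a unit quaternion [x, y, z, w].
In Python, from rig import readout, imaging, manip, spot_in gives the robot as it stands. The module is installed in compiled form; this text tells all that it offers.
- The arm moves only by the tool send_rows, never from a script. Its argument "series" is a list of rows, each a list of 4 numbers: the shift along the tool's x, y, z in mm, then the turn about the tool's z in degrees. In form: [[x, y, z, yaw], ...]. A call has exactly 5 rows; each row is the pose to reach, as a shift and turn from the pose commanded when the call began, along the tool's axes at that moment; what a row does not reach only later rows make up. A row lasts 1/12 s, in which the tool goes at most 41.7 mm and 7.16 degrees, less where a joint would pass 70% of its speed; a pose out of reach is approached as far as the arm can. A call with a gripper value outside its range is refused whole. "fingers" is the closure, from 0 (fully open) to 1 (shut), set as the call begins (left out, the last holds). The fingers move at their own pace and stop on an object; "force" is the grip in N (left out, the last holds). Time passes only in rows, so rows that repeat a pose let the fingers close, or fill a call up. It gives the time, the measured TCP pose, the force, the opening and the grip force at its end, in the units of the state.
- readout.get_state(): the state, without advancing time (a new reading comes with each control period).
- imaging.camera(name): name is "scene" or "top"; returns the picture (400x640x3 uint8, red, green, blue); there is no depth.
- imaging.calibration(name): a dict with "intrinsics" (3x3 intrinsics, pixels), "camera_from_world" (4x4, takes a point from world to camera coordinates). Camera axes: x right, y up, looking along -z (the intrinsics and any distortion apply to the point x, -y, -z); pixel columns grow to the right and rows downward; lengths in m; the calibration is good to about 2 mm. A picture is of the moment at which its call begins. calibration takes no time and is no camera call.
- manip.finish_job(): hands the job in; it is judged then, once.
Trained networks look in the newest picture that a camera, given by its name, has taken for a name from the list of things; names that differ only in an ending like _2 or _b are one class to them, and where a whole thing is asked for, a point or a joint stands for the part that bears it (a point fixed in the world has none). Each returns a list of dicts, best first, with "score" (0 to 1); they miss things now and then, are a little off and sometimes report something else, mostly with a low value. They report only what shows in the picture. A call takes as long as a camera call.
- spot_in(camera, name): "bbox" ([centre column, centre row, width, height] in pixels, round what is visible of it).
The state is a dict: "time_s": time; "joint_pos": joint angles; "qvel": joint speeds; "effort": joint torques, N m; "eef_pos": TCP position; "eef_rot": TCP orientation; "force": force on the tool from outside, world axes, zero at the start; "moment": the same for the moment, N m; "grip_width": finger opening in m; "grasp_force": force on a finger pad.
Only numpy, scipy, OpenCV 4.12 (cv2) and the standard library are available. Lean on these libraries where they do the work, as an engineer would, in place of code of your own. Each camera call takes 0.05 s, during which the arm holds its last target. There are 200 camera calls.

## Working session

There is one attempt and no reset: what is moved stays moved. The work goes in short steps, Python scripts to look and compute and a tool call to move; the robot and the scene stay as the last step left them, time stands still between calls to the robot, and variables do not carry over. Pictures are saved under pics/ and viewed, at most 10 in all, crops included, and the job is handed in when it is done.

Besides the shell and the picture viewer there is one more tool, called after "Call:" as name([rows], argument=value, ...), one row to a line, values as JSON. send_rows: Moves the arm, as the interface text tells. Its arguments: {"type":"object","properties":{"series":{"type":"array","items":{"type":"array","items":{"type":"number"}}},"fingers":{"type":"number"},"force":{"type":"number"}},"required":["series"]}

```bash
mkdir -p pics; python3 - <<'E'
from rig import readout, imaging, spot_in
import cv2
s=readout.get_state();print(s['time_s'],s['eef_pos'],s['eef_rot'],s['force'],s['grip_width'])
for c in("scene","top"):
    im=imaging.camera(c);cv2.imwrite(f"pics/{c}0.png",im[:,:,::-1])
    k=imaging.calibration(c);print(c,k['intrinsics'],k['camera_from_world'],[x for x in k])
    for n in["base","holder","knob_near","knob_far","rest_tip","rest_pivot","powder_box","chasing_hammer","dividers"]:
        r=spot_in(c,n);print(n,[( [round(v) for v in d['bbox']],round(d['score'],2)) for d in r[:3]])
E
```

```text
0.0 [0.15475652 0.55339544 0.40350625] [ 1.35961610e-01  9.90713395e-01 -1.13753688e-03 -3.39718472e-04] [ 0.23966777 -0.04896495 -0.25686841] 0.08550902597853202
scene [[488.14917533   0.         316.33743821]
 [  0.         488.14917533 195.31214959]
 [  0.           0.           1.        ]] [[ 0.80113099 -0.59846938 -0.0048518  -0.4258085 ]
 [ 0.31050087  0.40868907  0.85823217 -0.26443345]
 [-0.5116428  -0.68906287  0.51323874 -1.26535173]
 [ 0.          0.          0.          1.        ]] ['intrinsics', 'camera_from_world']
base [([300, 212, 104, 86], 0.78)]
holder [([321, 213, 50, 49], 0.8), ([397, 269, 59, 44], 0.42)]
knob_near [([320, 212, 50, 47], 0.7)]
knob_far [([319, 210, 51, 50], 0.71)]
rest_tip [([264, 185, 30, 30], 0.85)]
rest_pivot [([265, 188, 33, 35], 0.88)]
powder_box [([360, 272, 21, 19], 0.71)]
chasing_hammer [([399, 268, 59, 41], 0.6), ([291, 190, 12, 8], 0.22)]
dividers [([292, 190, 22, 14], 0.43)]
top [[388.38168678   0.         318.05275224]
 [  0.         388.38168678 197.81115429]
 [  0.           0.           1.        ]] [[-0.02177257 -0.99924462  0.03218932 -0.01887884]
 [ 0.98236721 -0.01540258  0.18632612 -0.5385398 ]
 [-0.18568958  0.03567853  0.9819605  -0.98053529]
 [ 0.          0.          0.          1.        ]] ['intrinsics', 'camera_from_world']
base [([283, 219, 146, 68], 0.69)]
holder [([324, 203, 56, 58], 0.7)]
knob_near [([322, 205, 60, 53], 0.96)]
knob_far [([322, 204, 61, 56], 0.57)]
rest_tip [([253, 237, 88, 24], 0.75)]
rest_pivot [([254, 237, 86, 21], 0.62)]
powder_box [([404, 222, 22, 19], 0.64)]
chasing_hammer [([425, 187, 14, 67], 0.67)]
dividers [([221, 185, 18, 30], 0.79)]
```

```bash
python3 - <<'E'
import cv2
a=cv2.imread("pics/top0.png")[140:290,190:450];b=cv2.imread("pics/scene0.png")[140:310,220:450]
cv2.imwrite("pics/t1.png",cv2.resize(a,None,fx=3,fy=3,interpolation=2));cv2.imwrite("pics/s1.png",cv2.resize(b,None,fx=3.4,fy=3.4,interpolation=2))
E
```

```text
(no output)
```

View pics/t1.png

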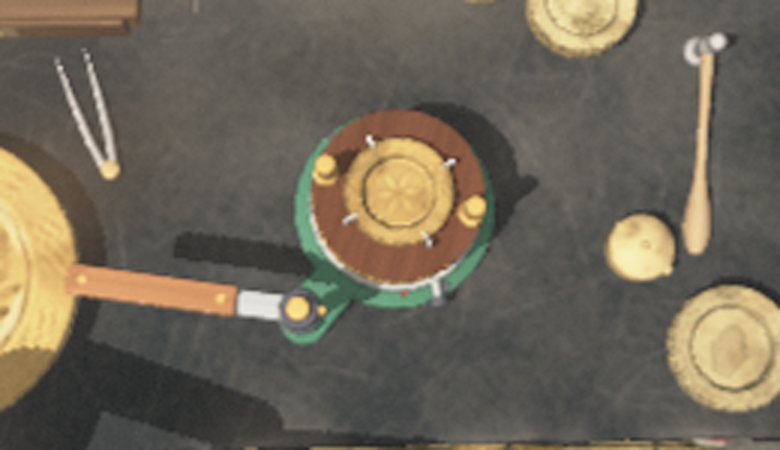

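View pics/s1.png

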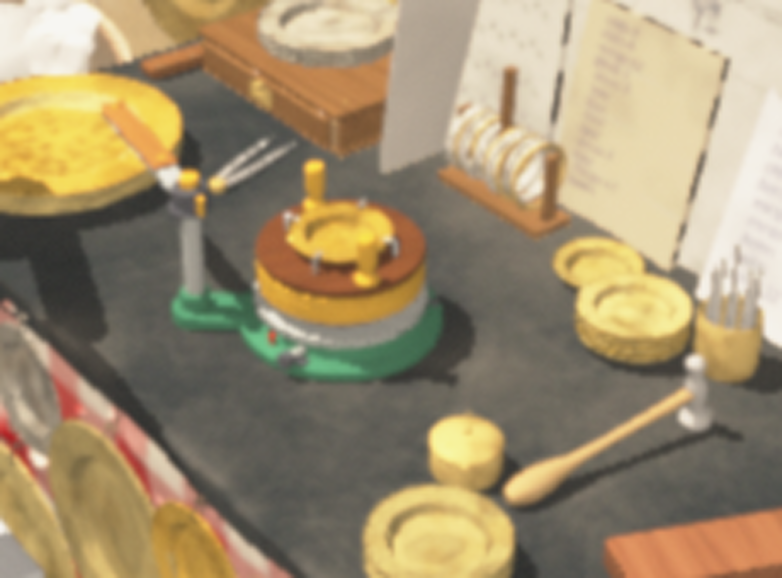

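```bash
cat > h.py <<'E'
import numpy as np, cv2
from rig import readout, imaging, spot_in
def ray(c,u,v):
    k=imaging.calibration(c);K=k['intrinsics'];T=np.array(k['camera_from_world'])
    d=np.linalg.inv(K)@[u,v,1];d=T[:3,:3].T@(d*[1,-1,-1]);return -T[:3,:3].T@T[:3,3],d
def at(c,u,v,z):
    o,d=ray(c,u,v);return o+d*(z-o[2])/d[2]
def proj(c,p):
    k=imaging.calibration(c);T=np.array(k['camera_from_world']);q=(T[:3,:3]@p+T[:3,3])*[1,-1,-1];q=k['intrinsics']@q;return q[:2]/q[2]
E
python3 - <<'E'
from h import *
t=lambda x,y:(x/3+190,y/3+140); s=lambda x,y:(x/3.4+220,y/3.4+140)
for n,p,q,z in[("knobR",(474,203),(368,240),.129),("knobL",(325,160),(315,165),.129),("dish",(398,189),(343,228),.09),("pivot",(297,308),(188,177),.145),("tip",(72,278),(110,107),.136),("disc",(399,197),None,.084),("box",(640,244),(466,425),.042)]:
    print(n,at("top",*t(*p),z).round(3), at("scene",*s(*q),z).round(3) if q else "")
im=cv2.cvtColor(cv2.imread("pics/top0.png"),6)
E
```

```text
knobR [ 0.498 -0.099  0.129] [ 0.495 -0.106  0.129]
knobL [0.535 0.022 0.129] [0.534 0.021 0.129]
dish [ 0.517 -0.039  0.09 ] [ 0.527 -0.029  0.09 ]
pivot [0.414 0.045 0.145] [0.418 0.049 0.145]
tip [0.442 0.223 0.136] [0.437 0.217 0.136]
disc [ 0.511 -0.04   0.084] 
box [ 0.472 -0.256  0.042] [ 0.475 -0.259  0.042]
```

Call:
send_rows([
  [-25,-27,0,0],
  [-51,-54,0,0],
  [-76,-81,0,0],
  [-101,-107,0,0],
  [-126,-134,0,0],
])

```text
time_s: 1.42
eef_pos: [0.2405, 0.3894, 0.4048]
eef_rot: [0.136, 0.991, 0.0, 0.0]
force: [1.3, -0.4, -0.4]
grip_width: 0.0852
grasp_force: 0.0
```

Call:
send_rows([
  [-25,-27,0,0],
  [-51,-54,0,0],
  [-76,-81,0,0],
  [-101,-107,0,0],
  [-126,-134,0,0],
])

```text
time_s: 1.83
eef_pos: [0.3257, 0.2262, 0.4051]
eef_rot: [0.136, 0.991, 0.0, 0.001]
force: [1.3, 0.5, 0.5]
grip_width: 0.0856
grasp_force: 0.0
```

Call:
send_rows([
  [-25,-27,0,0],
  [-51,-54,0,0],
  [-76,-81,0,0],
  [-101,-107,0,0],
  [-126,-134,0,0],
])

```text
time_s: 2.25
eef_pos: [0.411, 0.063, 0.4051]
eef_rot: [0.136, 0.991, 0.0, 0.001]
force: [1.2, 0.9, -1.0]
grip_width: 0.0854
grasp_force: 0.0
```

Call:
send_rows([
  [-25,-27,0,7],
  [-51,-54,0,14],
  [-76,-81,0,21],
  [-101,-107,0,28],
  [-126,-134,0,35],
], fingers=0.6)

```text
time_s: 2.67
eef_pos: [0.4964, -0.1001, 0.4048]
eef_rot: [0.431, 0.903, 0.0, 0.0]
force: [0.7, 0.9, 0.0]
grip_width: 0.0344
grasp_force: 0.0
```

Call:
send_rows([
  [0,0,15,7],
  [0,0,30,14],
  [0,0,45,21],
  [0,0,60,28],
  [0,0,60,35],
])

```text
time_s: 3.08
eef_pos: [0.4946, -0.098, 0.3412]
eef_rot: [0.682, 0.731, -0.001, -0.003]
force: [-0.7, -0.1, 0.0]
grip_width: 0.0343
grasp_force: 0.0
```

Call:
send_rows([
  [0,0,0,7],
  [0,0,0,14],
  [0,0,0,21],
  [0,0,0,21],
  [0,0,0,21],
])

```text
time_s: 3.5
eef_pos: [0.4959, -0.0983, 0.3448]
eef_rot: [0.801, 0.599, 0.0, 0.0]
force: [0.0, 0.6, -0.1]
grip_width: 0.0339
grasp_force: 0.0
```

```bash
python3 - <<'E'
from h import *
a=imaging.camera("top")[140:290,230:400,::-1];b=imaging.camera("scene")[110:280,220:420,::-1]
f=lambda i:cv2.resize(i,(400,350),interpolation=2)
cv2.imwrite("pics/c2.png",np.hstack([f(a),f(b)]))
E
```

```text
(no output)
```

View pics/c2.png

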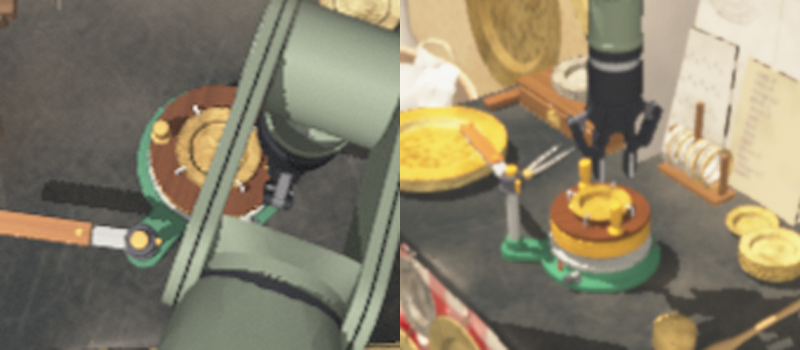

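Call:
send_rows([
  [0,1,15,0],
  [0,2,30,0],
  [0,2,45,0],
  [0,2,58,0],
  [0,2,70,0],
])

```text
time_s: 4.02
eef_pos: [0.4977, -0.0987, 0.2739]
eef_rot: [0.801, 0.598, -0.0, -0.0]
force: [-0.1, -0.4, -0.2]
grip_width: 0.0341
grasp_force: 0.0
```

Call:
send_rows([
  [0,1,0,0],
  [0,2,0,0],
  [0,3,0,0],
  [0,4,0,0],
  [0,5,0,0],
])

```text
time_s: 4.43
eef_pos: [0.5032, -0.1005, 0.2758]
eef_rot: [0.802, 0.598, 0.001, 0.001]
force: [-0.5, -0.1, -0.1]
grip_width: 0.0341
grasp_force: 0.0
```

Call:
send_rows([
  [0,1,0,-2],
  [0,2,0,-4],
  [0,3,0,-6],
  [0,4.5,0,-8],
  [0,6,0,-10],
])

```text
time_s: 4.85
eef_pos: [0.5081, -0.1017, 0.2752]
eef_rot: [0.746, 0.666, -0.0, -0.001]
force: [-3.4, 1.8, 0.8]
grip_width: 0.0345
grasp_force: 1.3
```

Call:
send_rows([
  [0,1.2,0,-1],
  [0,2.4,0,-2],
  [0.1,3.6,0,-3],
  [0.2,4.8,0,-4],
  [0.3,6,0,-5.5],
])

```text
time_s: 5.27
eef_pos: [0.5139, -0.1022, 0.2747]
eef_rot: [0.714, 0.701, -0.001, -0.001]
force: [-5.9, 1.8, 4.6]
grip_width: 0.0341
grasp_force: 2.5
```

Call:
send_rows([
  [0,1.2,0,-1],
  [0,2.4,0,-2],
  [0.1,3.6,0,-3],
  [0.2,4.8,0,-4],
  [0.3,6,0,-5.5],
])

```text
time_s: 5.68
eef_pos: [0.5205, -0.1022, 0.2747]
eef_rot: [0.679, 0.734, -0.0, 0.0]
force: [-4.2, 0.6, 2.2]
grip_width: 0.0342
grasp_force: 1.9
```

Call:
send_rows([
  [0,1.2,0,-1],
  [0,2.4,0,-2],
  [0.1,3.6,0,-3],
  [0.2,4.8,0,-4],
  [0.3,6,0,-5.5],
])

```text
time_s: 6.1
eef_pos: [0.5265, -0.1015, 0.2747]
eef_rot: [0.643, 0.766, 0.0, 0.0]
force: [-3.5, 1.0, 2.4]
grip_width: 0.0341
grasp_force: 1.8
```

Call:
send_rows([
  [0,1.2,0,-1],
  [0,2.4,0,-2],
  [0.1,3.6,0,-3],
  [0.2,4.8,0,-4],
  [0.3,6,0,-5.5],
])

```text
time_s: 6.52
eef_pos: [0.5323, -0.1001, 0.2747]
eef_rot: [0.605, 0.796, -0.0, 0.0]
force: [-2.8, -0.5, 2.1]
grip_width: 0.0341
grasp_force: 1.8
```

Call:
send_rows([
  [0,1.2,0,-1],
  [0,2.4,0,-2],
  [0.1,3.6,0,-3],
  [0.2,4.8,0,-4],
  [0.3,6,0,-5.5],
])

```text
time_s: 6.93
eef_pos: [0.538, -0.0982, 0.2748]
eef_rot: [0.566, 0.824, -0.0, 0.0]
force: [-3.3, -0.7, 1.9]
grip_width: 0.0343
grasp_force: 1.9
```

Call:
send_rows([
  [0,1.2,0,-1],
  [0,2.4,0,-2],
  [0.1,3.6,0,-3],
  [0.2,4.8,0,-4],
  [0.3,6,0,-5.5],
])

```text
time_s: 7.35
eef_pos: [0.5435, -0.0958, 0.2747]
eef_rot: [0.526, 0.85, 0.0, 0.0]
force: [-3.5, -1.9, 3.4]
grip_width: 0.0341
grasp_force: 2.0
```

Call:
send_rows([
  [0,1.2,0,-1],
  [0,2.4,0,-2],
  [0.1,3.6,0,-3],
  [0.2,4.8,0,-4],
  [0.3,6,0,-5.5],
])

```text
time_s: 7.77
eef_pos: [0.5487, -0.0928, 0.2747]
eef_rot: [0.485, 0.875, 0.0, 0.0]
force: [-3.0, -2.0, 2.7]
grip_width: 0.0342
grasp_force: 1.9
```

Call:
send_rows([
  [0,1.2,0,-1],
  [0,2.4,0,-2],
  [0.1,3.6,0,-3],
  [0.2,4.8,0,-4],
  [0.3,6,0,-5.5],
])

```text
time_s: 8.18
eef_pos: [0.5537, -0.0893, 0.2746]
eef_rot: [0.442, 0.897, 0.0, 0.0]
force: [-3.3, -0.6, 3.1]
grip_width: 0.0341
grasp_force: 1.7
```

Call:
send_rows([
  [0,1.2,0,-1],
  [0,2.4,0,-2],
  [0.1,3.6,0,-3],
  [0.2,4.8,0,-4],
  [0.3,6,0,-5.5],
])

```text
time_s: 8.6
eef_pos: [0.5582, -0.0853, 0.2745]
eef_rot: [0.399, 0.917, 0.0, 0.0]
force: [-2.6, -1.4, 1.3]
grip_width: 0.0341
grasp_force: 1.0
```

Call:
send_rows([
  [0,1.2,0,-1],
  [0,2.4,0,-2],
  [0.1,3.6,0,-3],
  [0.2,4.8,0,-4],
  [0.3,6,0,-5.5],
])

```text
time_s: 9.02
eef_pos: [0.5623, -0.0812, 0.2746]
eef_rot: [0.354, 0.935, -0.0, -0.0]
force: [-2.2, -1.5, -0.1]
grip_width: 0.0343
grasp_force: 1.1
```

```bash
python3 - <<'E'
from h import *
b=imaging.camera("scene")[130:270,240:400,::-1];a=cv2.imread("pics/scene0.png")[130:270,240:400]
f=lambda i:cv2.resize(i,(400,350),interpolation=2)
cv2.imwrite("pics/c3.png",np.hstack([f(a),f(b)]))
E
```

```text
(no output)
```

View pics/c3.png

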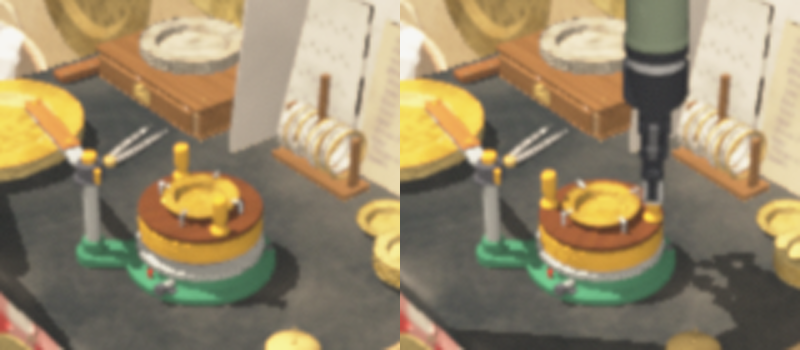

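```bash
python3 - <<'E'
from h import *
b=imaging.camera("scene");cv2.imwrite("pics/scene4.png",b[:,:,::-1]);a=cv2.imread("pics/scene0.png")[:,:,::-1]
for u in(303,310,318,326):
  print(u);[print(r,a[r,u],b[r,u]) for r in range(216,246,1)] if u==318 else None
# template shift of front skirt (disc edge) and of base
for n,(x0,x1,y0,y1) in dict(skirt=(298,335,220,238),base=(265,345,244,256)).items():
  t=np.ascontiguousarray(a[y0:y1,x0:x1]);w=np.ascontiguousarray(b[y0-4:y1+10,x0-4:x1+4])
  m=cv2.matchTemplate(w,t,5);print(n,cv2.minMaxLoc(m)[1::2],"zero=(4,4)")
for dz in(0,-.012):print(proj("scene",np.array([.47,-.09,.062+dz])))
print(readout.get_state()['force'])
E
```

```text
303
310
318
216 [211 162  69] [243 209  81]
217 [137 100  50] [243 211  85]
218 [99 63 41] [243 211  87]
219 [119  73  48] [233 188  80]
220 [149  89  55] [181 129  63]
221 [160  95  57] [119  76  45]
222 [163  95  58] [122  75  47]
223 [168  99  61] [154  92  54]
224 [167  98  60] [168 100  60]
225 [152  90  56] [169 100  60]
226 [127  79  47] [168 100  61]
227 [138  97  46] [165  98  60]
228 [177 131  53] [152  90  56]
229 [197 147  57] [125  77  48]
230 [201 149  56] [130  89  46]
231 [203 152  58] [169 123  52]
232 [201 151  58] [200 149  57]
233 [200 149  58] [208 154  58]
234 [191 145  64] [209 155  60]
235 [166 133  86] [207 154  58]
236 [140 128 113] [206 154  61]
237 [140 135 125] [203 153  68]
238 [142 138 128] [190 153  99]
239 [149 144 133] [177 163 142]
240 [155 151 140] [183 178 163]
241 [147 147 134] [161 161 146]
242 [126 141 121] [130 145 125]
243 [ 92 130 101] [ 95 134 103]
244 [ 80 130  97] [ 82 134 100]
245 [ 86 145 108] [ 88 149 109]
326
skirt (0.7683049440383911, (7, 7)) zero=(4,4)
base (0.987786591053009, (4, 4)) zero=(4,4)
[317.818664   230.59944843]
[317.83227202 233.99121019]
[-1.87198107 -2.12716916  0.44967823]
```

Call:
send_rows([
  [0,-2,0,0],
  [0,-4,0,0],
  [0,-6,0,0],
  [0,-7,0,0],
  [0,-7,0,0],
])

```text
time_s: 9.53
eef_pos: [0.5576, -0.0867, 0.2748]
eef_rot: [0.356, 0.935, 0.0, 0.0]
force: [0.7, -0.1, -0.0]
grip_width: 0.0339
grasp_force: 0.0
```

Call:
send_rows([
  [0,0,-10,0],
  [0,0,-30,0],
  [0,0,-55,0],
  [0,0,-80,0],
  [0,0,-105,0],
])

```text
time_s: 9.95
eef_pos: [0.5576, -0.0864, 0.3815]
eef_rot: [0.355, 0.935, 0.0, 0.0]
force: [0.3, 0.7, 0.3]
grip_width: 0.0342
grasp_force: 0.0
```

```bash
python3 - <<'E'
from h import *
b=imaging.camera("scene");a=cv2.imread("pics/scene0.png")[:,:,::-1]
g=lambda i,u:np.array([i[r,u] for r in range(218,242)])
for u in(303,310,318,326,332):
  f=lambda i:np.interp(np.arange(0,400,.1),np.arange(400),i[:,u,0].astype(float)-i[:,u,2])
  A,B=f(a),f(b)
  # sub-pixel shift of the skirt top edge: rows 222..238
  e=[(np.sum((A[2220:2400]-B[2220+k:2400+k])**2),k/10) for k in range(-10,70)]
  print(u,min(e)[1], (proj("scene",np.array([.47,-.08,.05]))-proj("scene",np.array([.47,-.08,.062])))[1].round(2))
s=readout.get_state();p=s['eef_pos'];q=s['eef_rot'];ya=2*np.arctan2(q[1],q[0])-np.pi/2
print(p,np.degrees(ya))
d=np.array([.397,.201])-p[:2]
Y=np.array([np.cos(ya),np.sin(ya)]);X=np.array([-Y[1],Y[0]])
print("x,y mm",1000*d@X,1000*d@Y)
bb=imaging.camera("scene")[130:270,240:400,::-1];aa=imaging.camera("top")[140:290,200:400,::-1]
f=lambda i:cv2.resize(i,(400,350),interpolation=2)
cv2.imwrite("pics/c5.png",np.hstack([f(aa),f(bb)]))
E
```

```text
303 2.7 3.38
310 3.3 3.38
318 3.2 3.38
326 3.2 3.38
332 3.3 3.38
[ 0.55934755 -0.08681107  0.3879585 ] 48.38274400575851
x,y mm 312.5208415046304 107.34365733807918
```

View pics/c5.png

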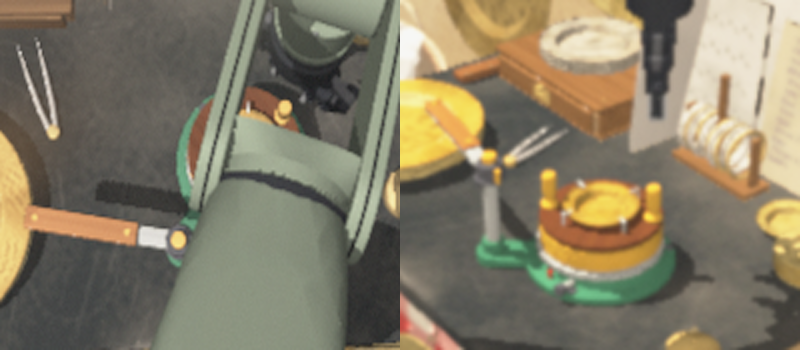

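Call:
send_rows([
  [31,11,0,0],
  [62,21,0,0],
  [94,32,0,0],
  [125,43,0,0],
  [156,54,0,0],
], fingers=1.0, force=30)

```text
time_s: 10.52
eef_pos: [0.4755, 0.0586, 0.3785]
eef_rot: [0.356, 0.935, -0.0, -0.001]
force: [0.8, 0.5, -0.0]
grip_width: 0.0002
grasp_force: 0.0
```

Call:
send_rows([
  [31,11,0,-7],
  [62,21,0,-14],
  [94,32,0,-21],
  [125,43,0,-28],
  [156,53,0,-34],
])

```text
time_s: 10.93
eef_pos: [0.394, 0.2019, 0.3788]
eef_rot: [0.064, 0.998, -0.0, -0.001]
force: [1.1, 0.5, -0.3]
grip_width: 0.0004
grasp_force: 0.0
```

Call:
send_rows([
  [0,0,20,0],
  [0,0,40,0],
  [0,0,60,0],
  [0,0,60,0],
  [0,0,60,0],
])

```text
time_s: 11.35
eef_pos: [0.3945, 0.2006, 0.3181]
eef_rot: [0.066, 0.998, -0.001, -0.002]
force: [0.3, -0.5, 0.6]
grip_width: -0.0002
grasp_force: 0.0
```

```bash
python3 - <<'E'
from h import *
s=readout.get_state();print(s['eef_pos'],s['eef_rot'],s['grip_width'])
bb=imaging.camera("scene")[110:250,220:380,::-1];aa=imaging.camera("top")[140:290,180:380,::-1]
f=lambda i:cv2.resize(i,(400,350),interpolation=2)
cv2.imwrite("pics/c6.png",np.hstack([f(aa),f(bb)]))
E
```

```text
[0.39452774 0.20057905 0.31810061] [ 6.64331025e-02  9.97787957e-01 -7.73357342e-04 -2.28846650e-03] -0.0002363209435490938
```

View pics/c6.png

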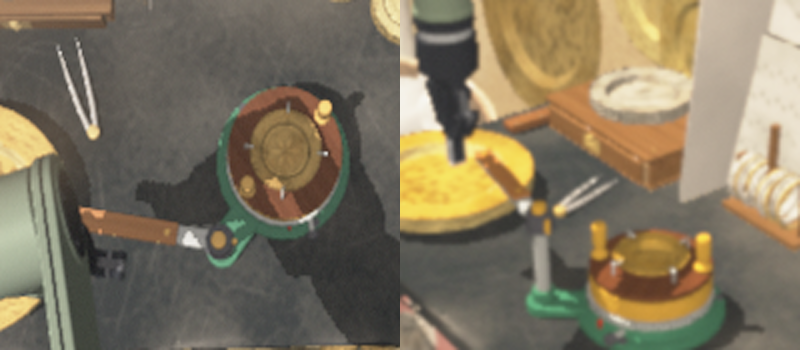

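Call:
send_rows([
  [0,0,8,0],
  [0,0,16,0],
  [0,0,24,0],
  [-8,0,24,0],
  [-16,0,24,0],
])

```text
time_s: 11.87
eef_pos: [0.4114, 0.1984, 0.2949]
eef_rot: [0.066, 0.998, -0.0, -0.001]
force: [0.4, 0.8, 1.1]
grip_width: -0.0
grasp_force: 0.0
```

Call:
send_rows([
  [-2,0,0,0],
  [-4,0,0,0],
  [-4,0,0,0],
  [-4,0,0,0],
  [-4,0,0,0],
])

```text
time_s: 12.28
eef_pos: [0.4154, 0.1981, 0.2958]
eef_rot: [0.067, 0.998, -0.0, 0.0]
force: [0.3, 0.2, -0.1]
grip_width: 0.0001
grasp_force: 0.0
```

Call:
send_rows([
  [-7.8,0.9,0,3],
  [-15.7,1.4,0,6],
  [-23.6,1.5,0,9],
  [-31.5,1.2,0,12],
  [-39.3,0.5,0,15],
])

```text
time_s: 12.7
eef_pos: [0.4541, 0.1934, 0.2955]
eef_rot: [0.197, 0.98, -0.0, -0.001]
force: [-0.4, -0.8, 0.1]
grip_width: -0.0001
grasp_force: 0.4
```

```bash
python3 - <<'E'
from h import *
s=readout.get_state();print(s['eef_pos'],s['eef_rot'],s['force'])
bb=imaging.camera("scene")[110:250,220:380,::-1];aa=imaging.camera("top")[140:290,180:380,::-1]
f=lambda i:cv2.resize(i,(400,350),interpolation=2)
cv2.imwrite("pics/c7.png",np.hstack([f(aa),f(bb)]))
E
```

```text
[0.45411986 0.19340238 0.29545893] [ 1.97270163e-01  9.80348881e-01 -2.81294987e-04 -6.88941328e-04] [-0.35543741 -0.78137866  0.07503582]
```

View pics/c7.png

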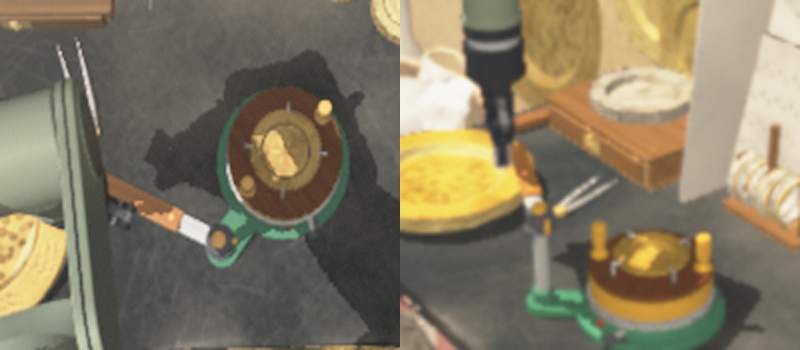

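Call:
send_rows([
  [-7.8,0.9,0,3],
  [-15.7,1.4,0,6],
  [-23.6,1.5,0,9],
  [-31.5,1.2,0,12],
  [-39.3,0.5,0,15],
])

```text
time_s: 13.22
eef_pos: [0.4903, 0.1789, 0.2954]
eef_rot: [0.323, 0.946, -0.0, -0.001]
force: [-1.2, 1.2, -0.3]
grip_width: -0.0
grasp_force: 0.5
```

Call:
send_rows([
  [-7.8,0.9,0,3],
  [-15.7,1.4,0,6],
  [-23.6,1.5,0,9],
  [-31.5,1.2,0,12],
  [-39.3,0.5,0,15],
])

```text
time_s: 13.63
eef_pos: [0.5218, 0.1554, 0.2955]
eef_rot: [0.444, 0.896, 0.0, -0.001]
force: [0.4, 1.2, 0.2]
grip_width: 0.0002
grasp_force: 0.5
```

Call:
send_rows([
  [-7.8,0.9,0,3],
  [-15.7,1.4,0,6],
  [-23.6,1.5,0,9],
  [-31.5,1.2,0,12],
  [-39.3,0.5,0,15],
])

```text
time_s: 14.05
eef_pos: [0.5462, 0.1245, 0.2956]
eef_rot: [0.557, 0.831, 0.0, -0.0]
force: [0.2, 0.1, -0.6]
grip_width: 0.0
grasp_force: 0.5
```

Call:
send_rows([
  [-7.8,0.9,0,3],
  [-15.7,1.4,0,6],
  [-23.6,1.5,0,9],
  [-31.5,1.2,0,12],
  [-39.3,0.5,0,15],
])

```text
time_s: 14.47
eef_pos: [0.5618, 0.0883, 0.2958]
eef_rot: [0.66, 0.751, 0.0, -0.0]
force: [0.8, 0.1, 0.2]
grip_width: 0.0001
grasp_force: 0.5
```

Call:
send_rows([
  [-7.8,0.9,0,3],
  [-15.7,1.4,0,6],
  [-23.6,1.5,0,9],
  [-31.5,1.2,0,12],
  [-39.3,0.5,0,15],
])

```text
time_s: 14.88
eef_pos: [0.5674, 0.0493, 0.2959]
eef_rot: [0.753, 0.658, 0.001, 0.0]
force: [0.6, 1.9, 0.7]
grip_width: -0.0
grasp_force: 0.5
```

Call:
send_rows([
  [-7.8,0.9,0,3],
  [-15.7,1.4,0,6],
  [-23.6,1.5,0,9],
  [-31.5,1.2,0,12],
  [-39.3,0.5,0,15],
])

```text
time_s: 15.3
eef_pos: [0.5627, 0.0102, 0.296]
eef_rot: [0.832, 0.554, 0.001, 0.0]
force: [0.8, 1.5, -0.2]
grip_width: 0.0001
grasp_force: 0.5
```

Call:
send_rows([
  [-5.2,0.6,0,2],
  [-10.4,1.1,0,4],
  [-15.7,1.4,0,6],
  [-21,1.5,0,8],
  [-26.3,1.4,0,10],
])

```text
time_s: 15.72
eef_pos: [0.5538, -0.0145, 0.296]
eef_rot: [0.877, 0.48, 0.001, 0.0]
force: [1.4, 0.4, -0.6]
grip_width: -0.0005
grasp_force: 0.5
```

Call:
send_rows([
  [-2.6,0.3,0,1],
  [-5.2,0.6,0,2],
  [-7.8,0.9,0,3],
  [-10.4,1.1,0,4],
  [-13,1.3,0,5],
])

```text
time_s: 16.13
eef_pos: [0.5479, -0.0263, 0.2958]
eef_rot: [0.898, 0.441, 0.0, -0.0]
force: [0.4, -0.6, 0.8]
grip_width: 0.0002
grasp_force: 0.4
```

Call:
send_rows([
  [-1,0.1,0,0.4],
  [-2,0.2,0,0.8],
  [-3,0.3,0,1.2],
  [-4,0.4,0,1.6],
  [-5.2,0.6,0,2],
])

```text
time_s: 16.55
eef_pos: [0.5453, -0.0309, 0.2957]
eef_rot: [0.905, 0.425, 0.0, 0.0]
force: [1.0, 0.5, 0.4]
grip_width: -0.0001
grasp_force: 0.4
```

Call:
send_rows([
  [-1,0.1,0,0],
  [-2,0.2,0,0],
  [-3,0.3,0,0],
  [-3,0.3,0,0],
  [-3,0.3,0,0],
])

```text
time_s: 16.97
eef_pos: [0.5438, -0.033, 0.2957]
eef_rot: [0.905, 0.426, 0.001, -0.0]
force: [2.5, 2.9, -1.0]
grip_width: -0.0001
grasp_force: 2.0
```

Call:
send_rows([
  [-0.5,0,0,0],
  [-1,0,0,0],
  [-1,0,0,0],
  [-1,0,0,0],
  [-1,0,0,0],
])

```text
time_s: 17.38
eef_pos: [0.5435, -0.0332, 0.2957]
eef_rot: [0.905, 0.426, 0.001, -0.001]
force: [4.0, 5.4, -1.6]
grip_width: 0.0001
grasp_force: 3.5
```

Call:
send_rows([
  [2,0,0,0],
  [5,0,0,0],
  [9,0,0,0],
  [12,0,0,0],
  [12,0,0,0],
])

```text
time_s: 17.8
eef_pos: [0.5509, -0.0246, 0.2956]
eef_rot: [0.905, 0.426, -0.0, 0.0]
force: [0.2, 0.1, -0.0]
grip_width: 0.0001
grasp_force: 0.0
```

Call:
send_rows([
  [0,0,-15,0],
  [0,0,-35,0],
  [0,0,-60,0],
  [0,0,-85,0],
  [0,0,-110,0],
])

```text
time_s: 18.22
eef_pos: [0.5504, -0.0249, 0.4065]
eef_rot: [0.905, 0.426, -0.001, -0.0]
force: [0.8, 0.4, -0.6]
grip_width: -0.0
grasp_force: 0.0
```

Call:
send_rows([
  [35,0,0,0],
  [70,0,0,0],
  [105,0,0,0],
  [140,0,0,0],
  [170,0,0,0],
])

```text
time_s: 18.63
eef_pos: [0.66, 0.1077, 0.4056]
eef_rot: [0.905, 0.426, -0.0, 0.0]
force: [-0.1, -0.2, 0.8]
grip_width: -0.0001
grasp_force: 0.0
```

```bash
python3 - <<'E'
from h import *
s=readout.get_state();print(s['eef_pos'],s['force'])
b=imaging.camera("scene");t=imaging.camera("top")
f=lambda i:cv2.resize(i,(400,350),interpolation=2)
cv2.imwrite("pics/c8.png",np.hstack([f(t[140:290,200:400,::-1]),f(b[130:270,240:400,::-1])]))
a=cv2.imread("pics/scene4.png")[:,:,::-1]
for u in(303,310,318,326):
  g=lambda i:np.interp(np.arange(0,400,.1),np.arange(400),i[:,u,0].astype(float)-i[:,u,2])
  A,B=g(a),g(b);print(u,min((np.sum((A[2260:2400]-B[2260+k:2400+k])**2),k/10) for k in range(-40,41))[1])
E
```

```text
[0.66003331 0.10766599 0.40558692] [-0.14973856 -0.20404328  0.81919942]
303 0.0
310 0.1
318 0.0
326 0.0
```

View pics/c8.png

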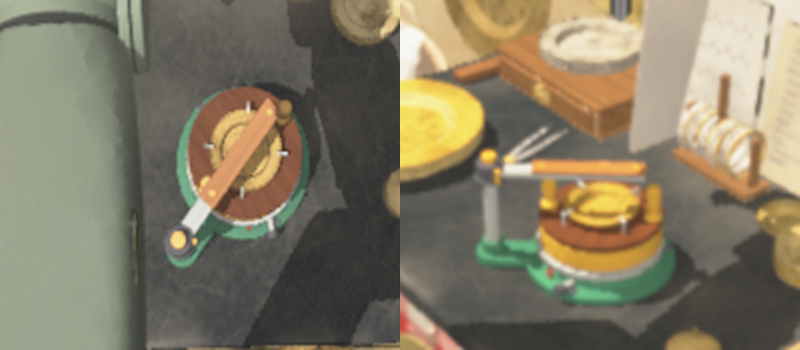

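```bash
python3 -c "
from rig import manip;print(manip.finish_job())"
```

```text
the job is handed in; nothing more can be done
None
```

The holder dropped home (about 11.5 of 12 mm by camera, forces well under the ring's slip limit), the hand rest is over the dish against its stop, the arm is clear, the bystanders were not touched, and the job is handed in; no verdict came back.

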